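Rehang the lift-off door of the beech medicine cupboard, shut it and latch it

TASK

Take the beech cupboard's door out of the letter rack and hang it back, standing open, by lowering both of its brass sockets together over the two upright pins until it sits fully home; feel for the pins and never force the door. Then swing the door gently shut, flip the small steel latch forward over its top edge, and leave everything else where it stands.

Things in the scene. Friction and masses are not known exactly. Their poses are not given: they have to be found in the camera images.
- cupboard: Beech medicine cupboard without its door, fixed to the marble sill, 110 deep (x) x 160 wide (y) x 212 high. Origin: centre of its underside, on the sill. Its open front faces its own -x, at x = -55; +y is the hinge side, z up. A rigid brass strip on the +y side carries two upright steel pins, one above the other on one vertical axis (see hinge_nominal).
- hinge_nominal (a point): Mark on the cupboard at its frame's (-60, +94, 44): NOMINAL place of the hinge axis, at the lower shoulder; axes as the cupboard's. The strip is adjustable: both pins truly stand together up to 3 mm off in x and up to 5.5 mm off in y, either way. The lower pin rises from a shoulder at z = 44 to its tip at z = 60, the upper from 152 to 168 (cupboard frame).
- hinge_upper (a point): As hinge_nominal, at the upper shoulder (z = 152 in the cupboard's frame). Each pin is 7.6 in diameter, flat-ended with hardly any chamfer, and stands 16 proud of a flat shoulder 18 across, on which a socket comes to rest. The pins do not yield.
- door: Lift-off door, about 0.36 kg, loose, standing upright in the rack: a beech frame-and-panel leaf 16 thick (x) x 160 wide (y) x 190 high. Origin: centre of the leaf's underside. Outer face to its own -x, with a steel knob (20 across, sticking out 23, at y = -63, z = 95). Hinge edge at y = +80. Top rail solid, 40 deep, full width.
- socket_low (a point): Centre of the lower end of the door's lower brass tube socket, in the door's frame at (8, 92, 30); axes are the door's. Both sockets are upright tubes on one axis, 18 outside, 9.6 bore open at both ends, 22 long. Hung home this point is at z = 44 in the cupboard's frame and the leaf's underside 14 above the sill.
- socket_top (a point): Centre of the lower end of the door's upper socket, (8, 92, 138) in the door's frame, 108 above the lower one; axes are the door's. Hung home it is at z = 152 in the cupboard's frame.
- free_edge (a point): Middle of the door's free vertical edge, (0, -80, 95) in the door's frame. Hung and shut: the door's axes point as the cupboard's and this point is at about x = -67, y = -78 there; two 4 mm felt bumpers stop the door. Square open: door turned 90 deg clockwise seen from above, leaf standing out from the front, knob face to the cupboard's +y. The door swings freely.
- latch (a joint): Angle of the small steel latch on the cupboard's top, rad. 0 is shut: the strap, 16 wide, 40 long, points level to the front over the door's top edge, its lip hanging 27 down before the door. It grows as the strap lifts: 1.57 is upright, 1.95 the stop behind. At first it leans back. It turns easily, falls once past upright and cannot shut on an open door.
- latch_pivot (a point): Middle of the latch's pivot pin, which runs along y, at (-43, -50, 216) in the cupboard's frame; axes as the cupboard's.
- latch_end (a point): End of the latch's strap, where its lip begins, 40 mm from the pivot.
- rack: Wooden letter rack, fixed. The door stands in its slot (20 wide, floor 12 above the sill, walls up to 62 above the sill, 110 long in y). Origin: under the middle of that slot, on the sill; y runs along the slot, z up. A slot on its +x side holds cards up to 88 high.
- monitor: Bystander: teal blood-pressure monitor, 105 x 140 x 75 high. Origin under its middle.
- jug: Bystander: white ceramic jug, 106 across, 150 high, handle on its +y side reaching to y = 92. Origin under its middle.
- pill_tower: Bystander: clear pill tower of four stacked round tiers, 68 across, 130 high. Origin under its middle.
- magnifier: Bystander: steel magnifier lying flat, ring 84 across, handle to its -x, 187 long in all, 15 thick. Origin under the middle of the lens.
- tablets: Bystander: small amber jar, 44 across, 75 high. Origin under its middle.
- plant: Bystander: little plant in a terracotta pot, 100 across, about 130 high. Origin under its middle.
- glasses_case: Bystander: dark blue glasses case, 62 x 155 (y) x 34 high. Origin under its middle.
There are look-alikes about, which are no part of the job. What is shaped like the door but purple is not meant.

How it is judged (in metres and radians):
On the way, in this order (a step that is already met when the one before it is completed fails the run):
1. the door hangs on both pins, fully home, still standing open (z of socket_low in the frame of cupboard between 0.04 and 0.0475 m and z of socket_top in the frame of cupboard between 0.148 and 0.1555 m and x of socket_low in the frame of cupboard between -0.0645 and -0.0555 m and y of socket_low in the frame of cupboard between 0.087 and 0.101 m and angle between door's own z axis and vertical below 0.06 rad and x of free_edge in the frame of cupboard below -0.1 m), for 0.2 s.
2. the hung door is swung shut (x of free_edge in the frame of cupboard above -0.077 m and z of socket_low in the frame of cupboard below 0.0495 m and z of socket_top in the frame of cupboard below 0.1575 m), for 0.1 s.
3. the latch is over the door (value of joint latch below 0.12 rad), for 0.2 s.
At the end, for the whole second after the job is handed in: The door hangs on both pins with its sockets within 3.5 mm of their shoulders, upright within 0.06 rad, its free edge within about 10 mm of the fully shut position; the latch is down over it (under 0.12 rad); the door is still (z of socket_low in the frame of cupboard between 0.04 and 0.0475 m and z of socket_top in the frame of cupboard between 0.148 and 0.1555 m and x of socket_low in the frame of cupboard between -0.0645 and -0.0555 m and y of socket_low in the frame of cupboard between 0.087 and 0.101 m and angle between door's own z axis and vertical below 0.06 rad and x of free_edge in the frame of cupboard above -0.077 m and value of joint latch below 0.12 rad and linear speed of door below 0.02 m/s); the robot touches nothing.
It fails at once if the open door is forced on its pins: more than 35 N between it and the cupboard (contact force between door and cupboard above 35 N and x of free_edge in the frame of cupboard below -0.1 m).
It fails at once if the door is slammed or rammed against the cupboard with more than 60 N (contact force between door and cupboard above 60 N).
It fails at once if a bystander is moved by more than 20 mm (distance of any of monitor, jug, pill_tower, magnifier, tablets, plant, glasses_case from where it was at the start of the episode above 0.02 m).
It also fails if it takes over 72 s, if anything falls off the work surface, if the arm or the gripper's body presses on something with over 40 N, if the wrist force passes 120 N, or if a joint passes its speed limit or range.

ROBOT

A 6-joint arm with a two-finger parallel gripper is mounted at the origin on the work surface. World frame = base frame: x ahead of the robot, y to its left, z up, the work surface at z = 0. Lengths are in mm, angles in rad, forces in N, time in s.
With the tool pointing down it reaches from about 275 to 825 mm from the base axis. Payload 5.2 kg.
Tool frame: the origin (TCP) lies at the very end of the fingers, on their centre line; the grasp point (between the pads) lies 19 mm behind it; z points along the fingers, y is the direction in which the jaws open and shut (so a half turn about z gives the same grasp; the last joint's range is limited). The gripper opens to 93 mm and grips with 3 to 60 N. Pads are 15 mm wide; open, the fingers measure 128 mm over their backs; the gripper's body (75 mm by 188 mm) begins 65 mm behind the grasp point.
Start: joints at [-1.323, 0.259, 1.535, -0, 1.348, -0.203], TCP at [239.648, -495.049, 198.053] pointing down, gripper open.
Joint ranges: [-3.14, 3.14], [-0.91, 2.08], [0.19, 2.58], [-1.22, 4.36], [0.22, 2.71], [-3.12, 3.12]. Speed limits (rad/s): [2.57, 2.57, 3.14, 3.14, 3.14, 3.14].

INTERFACE

Orientations are given as [roll, pitch, yaw] about the fixed x, y, z axes, in that order (R = Rz(yaw) Ry(pitch) Rx(roll)).
In Python, from bench import robot gives the robot as it stands. The module is installed in compiled form; this text tells all that it offers. Calls block until the motion is done:
- robot.move_ptp(position, orientation): joint-space move of the TCP to a pose.
- robot.move_linear(position, ori=None, speed=150, f_stop=None): straight line of the TCP; ori=None keeps the orientation; speed is the mean speed in mm/s. With f_stop (N) it stops when the force on the tool has changed by that much, and returns True; else False.
- robot.move_j(angles): joint-space move.
- robot.move_gripper(opening): opening from 0.0 (shut) to 1.0 (fully open); the grip force is fixed at half the most; returns when the fingers have stopped.
- robot.sleep(seconds).
- robot.inverse_kinematics(position, orientation): joint angles nearest the present ones, or None.
- robot.get_image(name): name is "scene" or "top"; returns a dict with "img" (400x640x3 uint8, blue, green, red), "fovy" (degrees; the focal length in pixels is half the picture's height over the tangent of half this angle, whatever the lens; pixels are square), "cx", "cy" (the principal point, pixels), "k1" (the pictures are not rectified: a ray, as slopes to the right and down, at radius r is drawn at 1 + k1 r^2 times it, then the intrinsics apply), "eye" and "orientation" of the camera in the world. Camera axes: x right, y down, z forward; pixel columns grow to the right and rows downward; lengths in mm; the calibration is good to about 2 mm. A picture is of the moment at which its call begins. There is no depth.
A pose or a line that the arm cannot do raises robot.MotionError and nothing moves.
- robot.hand_in(): hands the job in, once; it reports no verdict.
Readings, each from a call of its own:
- robot.current_t(): time.
- robot.current_qpos(): joint angles.
- robot.current_joint_vel(): joint speeds.
- robot.current_joint_efforts(): joint torques, N m.
- robot.current_tcp_pos(): TCP position.
- robot.current_eef_rot(): TCP orientation.
- robot.current_contact_force(): force on the tool from outside, world axes, zero at the start.
- robot.current_ft_torque(): the same for the moment, N m.
- robot.current_gripper_width(): opening from 0.0 (shut) to 1.0 (fully open).
Only numpy, scipy, OpenCV 4.12 (cv2) and the standard library are available. Lean on these libraries where they do the work, as an engineer would, in place of code of your own. Each camera call takes 0.05 s, during which the arm holds its last target.

## Working session

There is one attempt and no reset: what is moved stays moved. The work goes in short steps, each a Python script; the robot and the scene stay as the last script left them, time stands still between calls to the robot, and variables do not carry over. Pictures are saved under pics/ and viewed, and the job is handed in when it is done.

```bash
mkdir -p pics; python3 - <<'E'
from bench import robot
import cv2
for n in("scene","top"):
    d=robot.get_image(n); cv2.imwrite(f"pics/{n}0.png",d["img"]); print(n,{k:v for k,v in d.items() if k!="img"})
print(robot.current_t(),robot.current_eef_rot(),robot.current_tcp_pos(),robot.current_gripper_width())
E
```

```text
scene {'fovy': 50.25183664626398, 'cx': 316.5933919974546, 'cy': 195.04764160357666, 'k1': -0.04929294244555153, 'eye': array([1461.15984523, -347.92600814,  903.36651956]), 'orientation': array([-2.18498301,  0.01408784,  1.2083787 ])}
top {'fovy': 51.571229686889666, 'cx': 313.7645848041191, 'cy': 195.08405654254148, 'k1': -0.09746554286581549, 'eye': array([3.03371725e+02, 5.82882942e-01, 1.54397770e+03]), 'orientation': array([-3.00002823e+00, -2.03481571e-03, -1.55418753e+00])}
0.1 [-3.14001578e+00 -3.17584156e-04  4.50809492e-01] [ 239.52567211 -494.55059783  197.31084729] 0.9974182425521391
```

View pics/scene0.png

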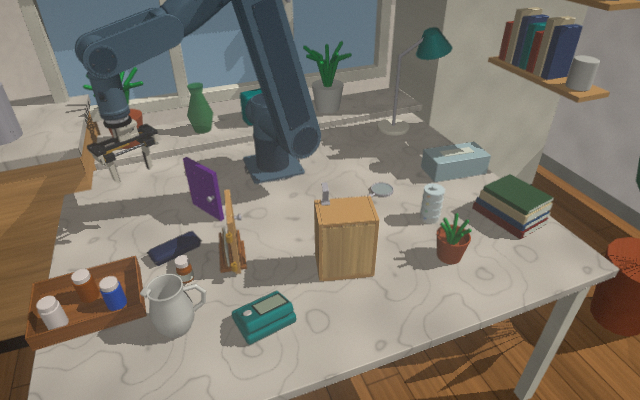

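View pics/top0.png

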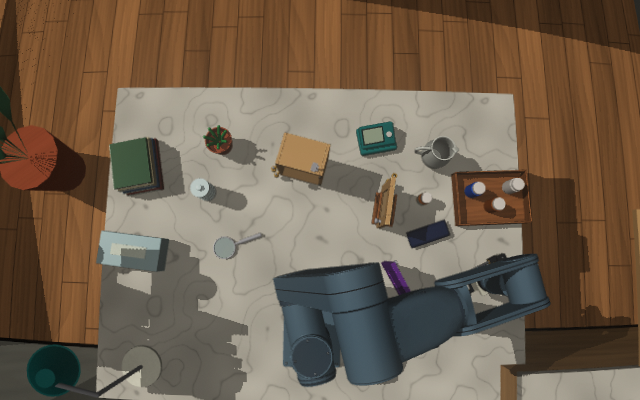

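The scene view shows the cupboard at about (346,238), the beech door in the rack at (232,230) and a purple look-alike at (204,188). In the top view these are at (302,160), (384,200) and (397,278). I'll enlarge these regions next.

```bash
cat > h.py <<'E'
import numpy as np, cv2
from scipy.spatial.transform import Rotation as R
def cam(d):
    f=200/np.tan(np.radians(d["fovy"])/2); M=R.from_euler('xyz',d["orientation"]).as_matrix()
    return f,d["cx"],d["cy"],d["k1"],np.array(d["eye"]),M
def proj(d,P):
    f,cx,cy,k,e,M=cam(d); P=np.atleast_2d(P); c=(P-e)@M; s=c[:,:2]/c[:,2:]
    r2=(s**2).sum(1,keepdims=True); return s*(1+k*r2)*f+[cx,cy]
def ray(d,uv):
    f,cx,cy,k,e,M=cam(d); q=(np.array(uv,float)-[cx,cy])/f; s=q.copy()
    for _ in range(30): s=q/(1+k*(s@s))
    v=M@np.array([s[0],s[1],1]); return e,v
def atz(d,uv,z):
    e,v=ray(d,uv); return e+v*(z-e[2])/v[2]
def tri(ds,uvs):
    A=np.zeros((3,3));b=np.zeros(3)
    for d,uv in zip(ds,uvs):
        e,v=ray(d,uv); v=v/np.linalg.norm(v); Q=np.eye(3)-np.outer(v,v); A+=Q;b+=Q@e
    return np.linalg.solve(A,b)
def crop(img,x0,y0,w,h,s,name):
    c=cv2.resize(img[y0:y0+h,x0:x0+w],None,fx=s,fy=s,interpolation=cv2.INTER_CUBIC)
    for i in range(0,w,10):
        cv2.line(c,(i*s,0),(i*s,6 if i%50 else 14),(0,0,255),1)
        if i%20==0: cv2.putText(c,str(x0+i),(i*s,24),0,.4,(0,0,255),1)
    for i in range(0,h,10):
        cv2.line(c,(0,i*s),(6,i*s),(0,0,255),1)
        if i%20==0: cv2.putText(c,str(y0+i),(8,i*s+4),0,.4,(0,0,255),1)
    cv2.imwrite(name,c)
E
python3 - <<'E'
import cv2
from h import *
s=cv2.imread("pics/scene0.png");t=cv2.imread("pics/top0.png")
crop(s,205,175,100,110,7,"pics/c1.png".replace("c1","c1"))if 0 else crop(s,190,180,110,100,6,"pics/c1.png")
crop(s,300,175,100,110,5,"pics/c2.png")
crop(t,260,120,90,70,8,"pics/c3.png")
crop(t,355,165,60,70,8,"pics/c4.png")
E
```

```text
(no output)
```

View pics/c1.png

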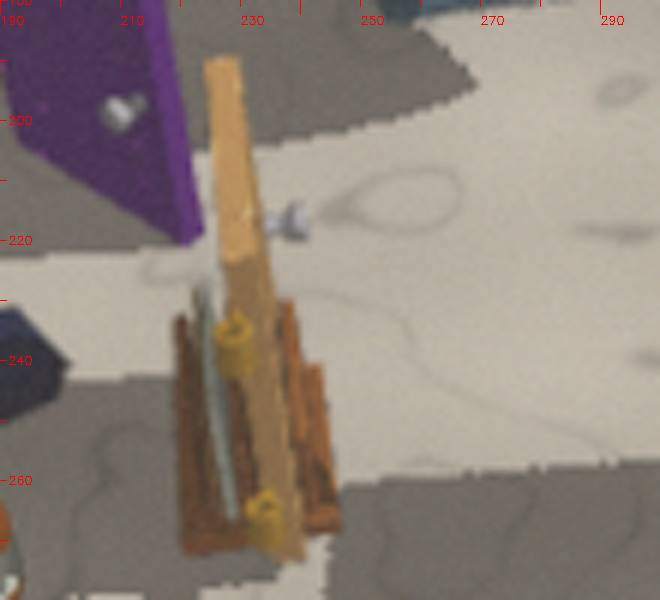

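View pics/c2.png

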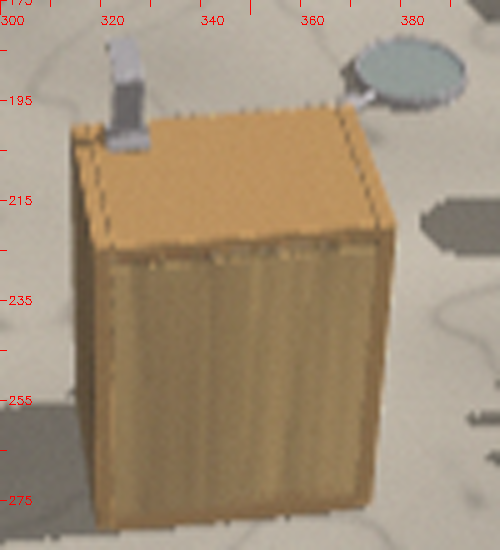

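View pics/c3.png

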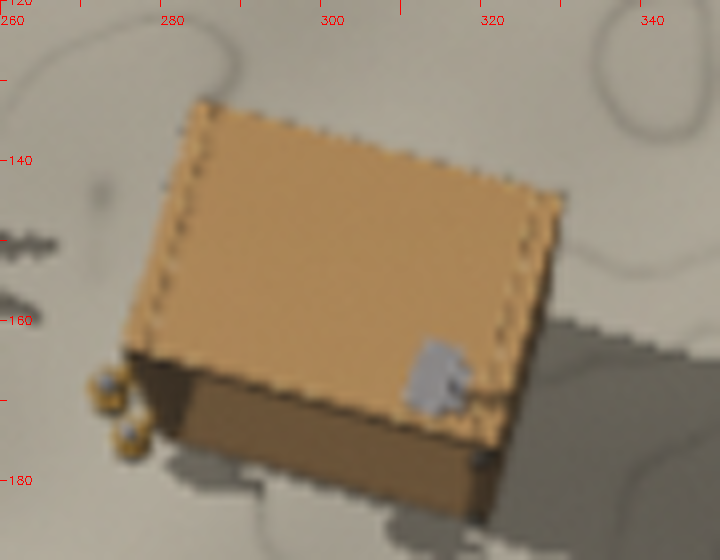

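View pics/c4.png

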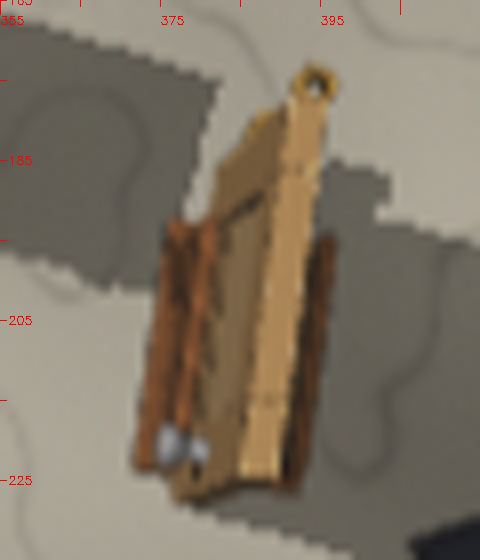

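The door standing in the rack is beech, with a knob at scene (239,217) and two brass sockets at scene (229,236) and (234,266), so it fits the description. The similar panel at scene (204,188) is purple and has no sockets, so it's the look-alike. The pins show in the top view at about (273,168) for the upper and (276,174) for the lower. Next I'll fit the poses.

```bash
cat > fit.py <<'E'
from h import *
from bench import robot
from scipy.optimize import least_squares
S=robot.get_image("scene");T=robot.get_image("top")
def Rm(y,rx=0,ry=0): return R.from_euler('xyz',[rx,ry,y]).as_matrix()
cb=[(S,(55,-80,212),(319.6,224.6)),(S,(55,80,212),(378.8,220.6)),(S,(-55,80,212),(370,196)),(S,(-55,-80,212),(314.6,200.6)),
(S,(55,-80,0),(319.6,280.6)),(S,(55,80,0),(374,276.6)),
(T,(55,80,212),(285,132.5)),(T,(55,-80,212),(330.4,144.6)),(T,(-55,-80,212),(322.2,175.4)),(T,(-55,80,212),(275.6,163.75))]
def res(p,L,z0,tilt=False,per=False):
    M=Rm(p[2],0,p[3] if tilt else 0)
    # tilt: applied in body frame about y
    if tilt: M=R.from_euler('ZY',[p[2],p[3]]).as_matrix()
    o=np.array([p[0],p[1],z0]); 
    r=np.array([proj(d,M@np.array(q)+o)[0]-uv for d,q,uv in L])
    return r if per else r.ravel()
c=least_squares(res,[450,50,-.25],args=(cb,0)).x; print("cup",c); print(res(c,cb,0,per=True).round(1).tolist())
dr=[(T,(-8,80,190),(355+288/8,165+100/8)),(T,(8,80,190),(355+328/8,165+97/8)),(T,(-8,-80,190),(355+240/8,165+475/8)),(T,(8,-80,190),(355+285/8,165+480/8)),(T,(8,92,160),(394.4,175.6)),
(S,(8,-80,190),(224.2,189.5)),(S,(-8,-80,190),(230,189.5)),(S,(8,80,190),(227.3,223.7)),(S,(-8,80,190),(233.5,222)),(S,(8,92,160),(229,233.7))]
r=least_squares(res,[400,-200,-1.7,0],args=(dr,12,True)); dd=r.x; print("door",dd); print(res(dd,dr,12,True,True).round(1).tolist())
C=Rm(c[2]); o=np.array([c[0],c[1],0])
for z in(168,60):
    p=proj(T,C@np.array([-60,94,z])+o)[0]; print("pin nominal px",z,p)
for uv,z in(((273,168.1),168),((276.3,174.2),60)):
    print("pin meas cup frame",z,C.T@(atz(T,uv,z)-o))
E
python3 fit.py
```

```text
cup [ 6.31110005e+02  3.93054875e+01 -2.48977516e-01]
[[-1.3, -0.2], [0.6, -1.3], [0.3, -0.9], [-1.0, -1.0], [-0.5, 1.5], [0.1, 0.3], [-0.9, -0.6], [0.2, -0.5], [-0.3, 0.2], [-0.6, -0.7]]
door [ 4.80134422e+02 -2.52143141e+02 -1.70218014e+00 -1.24548075e-02]
[[-0.3, -0.9], [-0.6, 0.2], [-0.3, 0.0], [-1.1, 0.1], [-0.2, -0.1], [-0.5, 0.1], [-0.8, -0.6], [-0.3, -0.8], [-0.3, 0.0], [-0.3, 0.8]]
pin nominal px 168 [271.78833436 166.20348087]
pin nominal px 60 [274.6870587  172.41071516]
pin meas cup frame 168 [-65.23637808  88.2011822  168.        ]
pin meas cup frame 60 [-64.85049778  86.47122301  60.        ]
```

```bash
python3 - <<'E'
import cv2
from h import *
t=cv2.imread("pics/top0.png")
acc=t
crop(t,264,158,22,24,25,"pics/c5.png")
c=cv2.resize(t[150:190,255:305],None,fx=14,fy=14,interpolation=cv2.INTER_NEAREST)
print(t[164:179,268:282].sum(2))
E
```

```text
[[486 485 484 488 492 491 491 320 160 155 216 324 344 339]
 [487 486 484 487 471 452 457 349 199 155 151 149 138 171]
 [485 486 490 467 431 375 364 319 200 154 154 150 143 144]
 [486 488 480 408 401 352 294 250 228 181 152 148 145 143]
 [483 486 464 370 326 278 215 188 313 251 163 152 146 146]
 [483 486 479 401 305 251 258 204 342 309 191 150 148 143]
 [486 489 491 423 318 270 289 216 376 391 242 157 152 145]
 [483 488 491 443 331 248 216 276 425 459 325 186 157 147]
 [487 489 494 494 459 408 357 401 407 404 320 195 151 149]
 [486 490 494 492 495 487 411 425 370 324 241 215 177 156]
 [489 490 494 492 494 477 380 367 275 266 244 358 266 168]
 [487 491 493 493 496 495 385 288 256 220 210 440 411 347]
 [490 493 494 494 494 499 387 281 260 214 270 452 503 457]
 [492 494 494 496 500 498 438 356 285 311 415 487 456 346]
 [493 493 493 498 498 497 499 502 462 486 499 503 429 331]]
```

View pics/c5.png

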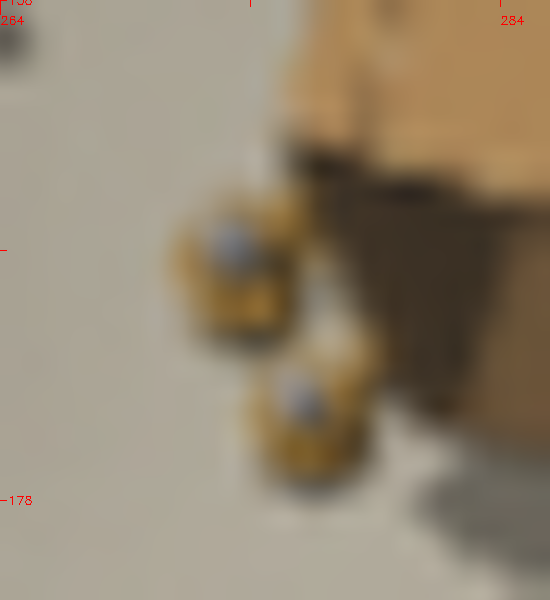

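```bash
sed -i 's/r=np.array(\[proj(d,M@np.array(q)+o)\[0\]-uv for d,q,uv in L\])/r=np.array([proj(d,M@np.array(q)+o)[0]-uv+0.42 for d,q,uv in L])/; s/((273,168.1),168),((276.3,174.2),60)/((272.8,167.4),163),((275.65,173.3),55)/' fit.py; cat >> fit.py <<'E'
for uv,z in(((272.8,167.4),163),((275.65,173.3),55)): print("pin world",atz(T,uv,z))
e=C@np.array([-43,-50,216])+o; print("pivot",e, proj(T,e),proj(S,e))
e=C@np.array([-28,-50,253])+o; print("latch_end",proj(T,e),proj(S,e))
q=robot.inverse_kinematics([dd[0],dd[1],180],[np.pi,0,dd[2]]); print(q)
q=robot.inverse_kinematics([dd[0],dd[1],180],[np.pi,0,dd[2]+np.pi]); print(q)
E
python3 fit.py
```

```text
cup [ 6.30544000e+02  3.93158137e+01 -2.50229910e-01]
[[-1.0, 0.1], [0.9, -1.0], [0.7, -0.5], [-0.6, -0.8], [-0.1, 1.8], [0.5, 0.6], [-0.4, -0.0], [0.6, 0.1], [0.1, 0.8], [-0.2, -0.1]]
door [ 4.80251114e+02 -2.51771674e+02 -1.70275013e+00 -1.07529006e-02]
[[0.1, -0.5], [-0.1, 0.6], [0.1, 0.4], [-0.7, 0.5], [0.2, 0.3], [-0.0, 0.5], [-0.3, -0.2], [0.2, -0.3], [0.1, 0.5], [0.2, 1.3]]
pin nominal px 168 [271.76833341 166.32820956]
pin nominal px 60 [274.66862341 172.52693816]
pin meas cup frame 163 [-61.75654008  90.33650412 163.        ]
pin meas cup frame 55 [-60.99106515  90.44125305  55.        ]
pin world [593.08056745 142.13140318 163.        ]
pin world [593.84814069 142.04333772  55.        ]
pivot [576.50187715   1.52098674 216.        ] [[314.03858699 169.69919977]] [[324.87570041 199.93062718]]
latch_end [[315.3103304  162.90731906]] [[325.55249982 191.96832943]]
[-6.88643770e-01  2.57570364e-01  1.58169038e+00 -4.44089210e-16
  1.30233191e+00  2.58490269e+00]
[-0.68864377  0.25757036  1.58169038  0.          1.30233191 -0.55668996]
```

Both poses fit to about 1 px. The pins come out at about world (593.4, 142.1). Next I'll pick up the door.

```bash
python3 - <<'E'
from bench import robot
from h import *
y=-1.70275+np.pi/2
robot.move_linear([239.5,-494.5,270],speed=200)
robot.move_ptp([480.2,-251.8,270],[np.pi,0,y])
print(robot.current_t(),robot.current_tcp_pos(),robot.current_eef_rot())
d=robot.get_image("scene");crop(d["img"],170,100,120,120,5,"pics/g1.png")
d=robot.get_image("top");crop(d["img"],330,140,100,110,5,"pics/g2.png")
E
```

```text
2.1 [ 479.66288258 -252.25246166  269.23815171] [-3.14136913e+00  1.35162146e-03 -1.31914695e-01]
```

View pics/g1.png

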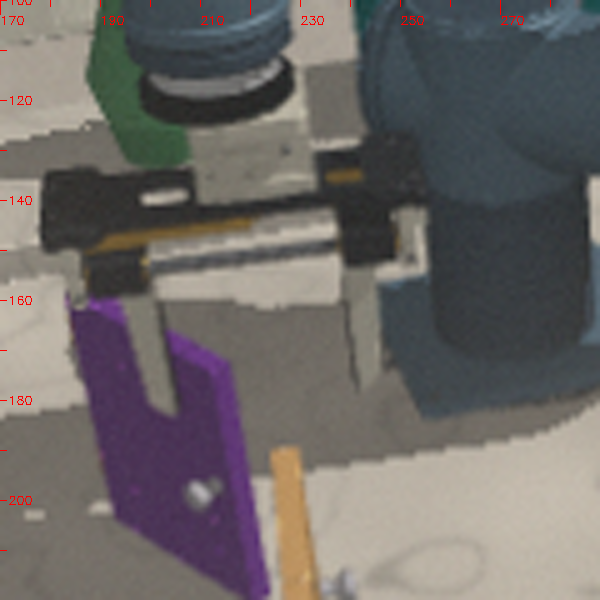

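View pics/g2.png

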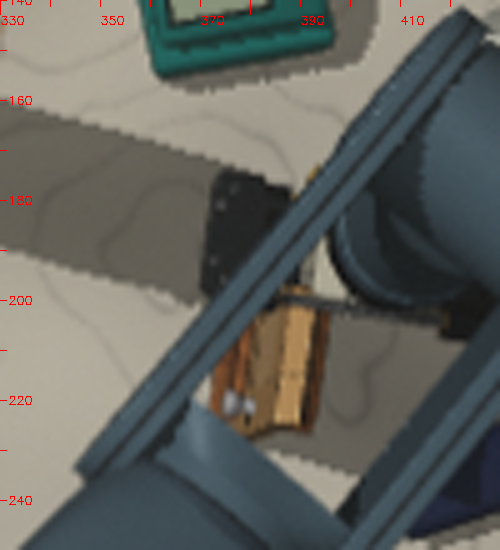

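The open fingers, at scene (204,183) and (242,177), straddle the beech door's top rail. Now I'll descend, grip and lift a little.

```bash
python3 - <<'E'
from bench import robot
from h import *
hit=robot.move_linear([480.2,-251.8,166],speed=80,f_stop=8)
print(hit,robot.current_tcp_pos(),robot.current_contact_force())
if not hit:
    robot.move_gripper(0.0)
    print(robot.current_gripper_width(),robot.current_contact_force(),robot.current_ft_torque())
    print(robot.move_linear([480.2,-251.8,200],speed=40,f_stop=25), robot.current_tcp_pos(),robot.current_contact_force())
print(robot.current_t())
d=robot.get_image("scene");crop(d["img"],170,140,110,120,5,"pics/g3.png")
E
```

```text
False [ 480.51401074 -252.07364726  166.59436856] [ 0.10262231  1.12071946 -0.73544068]
0.16968566679399125 [ 0.18105581 -0.01671527 -0.26303299] [ 0.07594735  0.02316618 -0.01940589]
False [ 479.99812713 -251.68118418  199.71751964] [ 0.54901872 -0.17674617 -3.93318814]
5.825
```

View pics/g3.png

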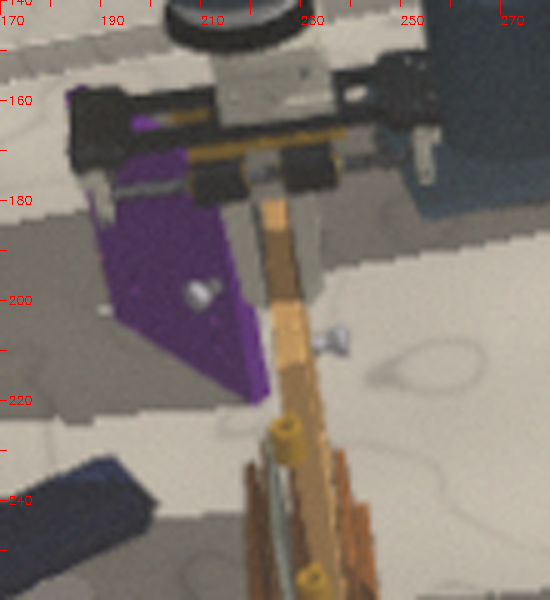

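```bash
python3 - <<'E'
from bench import robot
from h import *
y=-0.2502
robot.move_linear([480,-251.8,275],speed=150)
robot.move_linear([400,-150,275],[np.pi,0,y],speed=200)
robot.move_linear([400,200,275],speed=200)
robot.move_linear([448,187.4,225],speed=150)
robot.move_linear([448,187.4,203],speed=80)
robot.move_linear([506.2-9.7,172.6+2.5,203],speed=50,f_stop=6)
robot.sleep(0.3)
print(robot.current_t(),robot.current_tcp_pos(),robot.current_eef_rot(),robot.current_contact_force())
d=robot.get_image("top");cv2.imwrite("pics/t3.png",d["img"]);crop(d["img"],240,140,70,70,8,"pics/g4.png");crop(d["img"],262,155,30,30,25,"pics/g5.png")
d=robot.get_image("scene");cv2.imwrite("pics/s3.png",d["img"])
E
```

```text
11.7167 [496.39543238 175.18151947 203.10468534] [-3.14154725e+00 -1.48019613e-04 -2.50018887e-01] [ 0.56467314  0.17382182 -3.81231148]
```

View pics/g4.png

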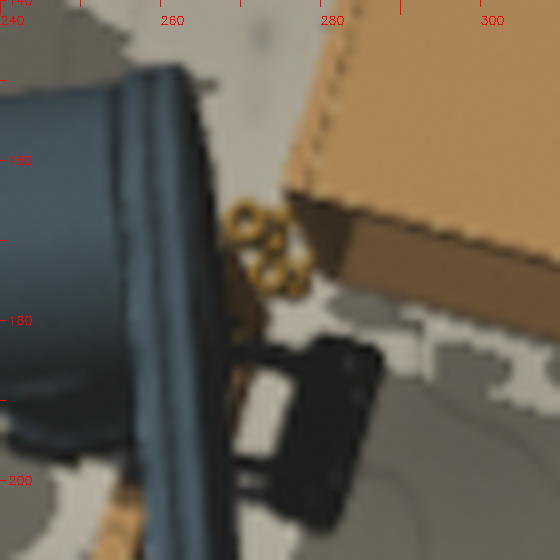

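View pics/g5.png

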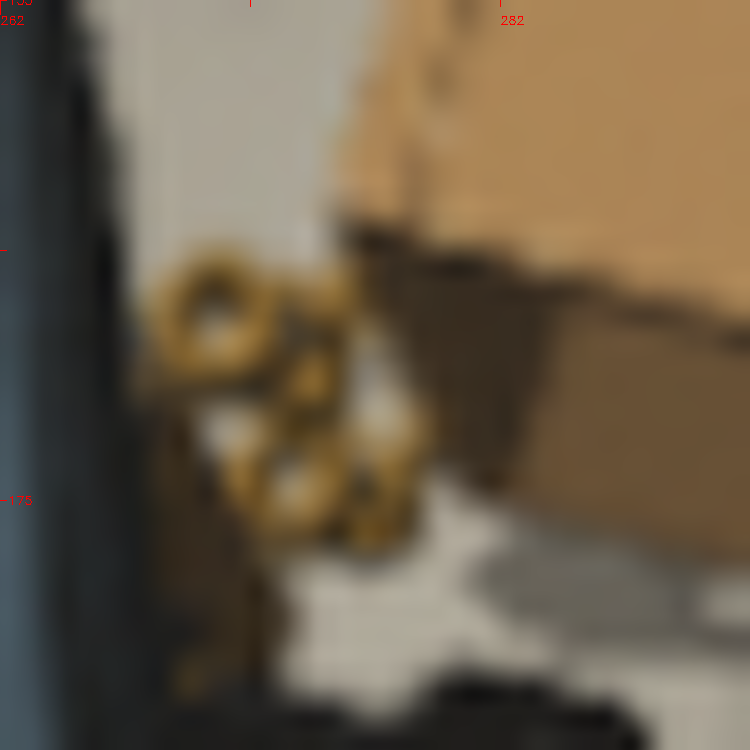

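View pics/s3.png

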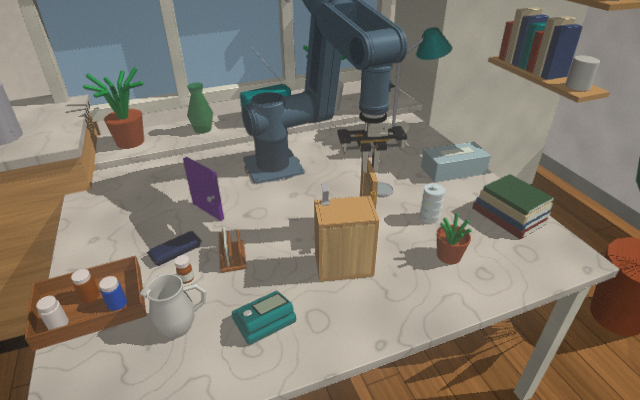

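```bash
python3 - <<'E'
from bench import robot
from h import *
d=robot.get_image("top")
img=d["img"][155:185,262:292]
a=atz(d,(270.2,167.24),208.5);b=atz(d,(273.24,174.0),100.5);print(a,b)
p=atz(d,(272.8,167.4),163);q=atz(d,(275.65,173.3),55);print(p,q)
print("move needed",p-a,q-b)
E
```

```text
[583.93866021 146.06464892 208.5       ] [582.30410386 146.21406686 100.5       ]
[593.08056745 142.13140318 163.        ] [593.84814069 142.04333772  55.        ]
move needed [  9.14190724  -3.93324574 -45.5       ] [ 11.54403683  -4.17072914 -45.5       ]
```

```bash
python3 - <<'E'
from bench import robot
from h import *
import numpy as np
s=cv2.imread("pics/s3.png");crop(s,340,130,60,90,6,"pics/g6.png")
base=np.array([496.5,175.1]);ims=[]
for i,(k,l) in enumerate([(-8,0),(-9.5,1.5),(-11,3)]):
    ex=np.array([.969,-.2476]);ey=np.array([.2476,.969])
    p=base+k*ex+l*ey
    robot.move_linear([*p,203],speed=30);robot.sleep(.15)
    d=robot.get_image("top");t=robot.current_tcp_pos();print(t)
    cv2.imwrite(f"pics/m{i}.png",d["img"])
    c=cv2.resize(d["img"][160:182,260:282],None,fx=18,fy=18,interpolation=cv2.INTER_CUBIC)
    ims.append(c)
cv2.imwrite("pics/g7.png",np.hstack(ims[:2]))
cv2.imwrite("pics/g8.png",ims[2])
print(robot.current_t(), [np.round(robot.current_contact_force(),2).tolist() for _ in range(5)])
E
```

```text
[488.86397595 177.08773992 203.03448466]
[487.66870653 178.87568335 202.9796996 ]
[486.59256451 180.7318955  203.00709874]
13.3833 [[0.35, -0.34, -4.46], [0.35, -0.34, -4.46], [0.35, -0.34, -4.46], [0.35, -0.34, -4.46], [0.35, -0.34, -4.46]]
```

View pics/g7.png

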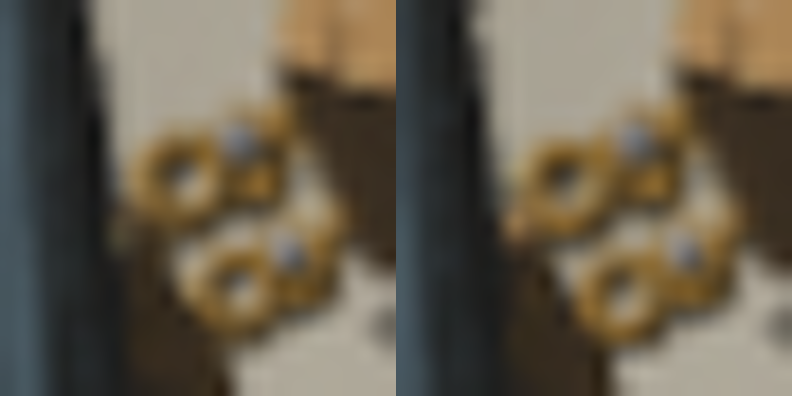

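View pics/g6.png

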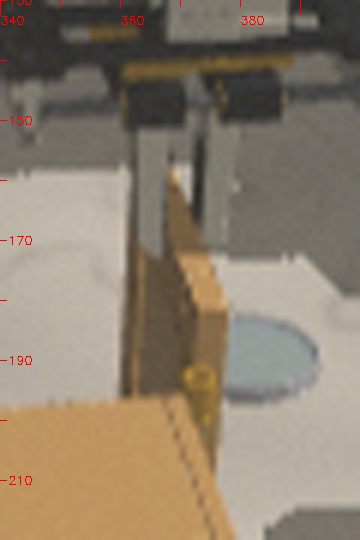

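View pics/g8.png

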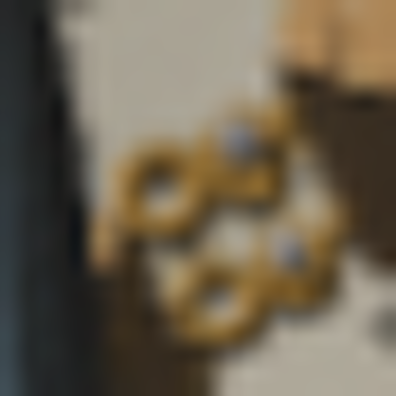

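```bash
python3 - <<'E'
from bench import robot
from h import *
d=robot.get_image("top")
sh=lambda u,v:(260+u/18-.47,160+v/18-.47)
obs=[((488.86,177.09),(183,179),(236,284)),((487.67,178.88),(168,180),(222,291)),((486.59,180.73),(160,187),(218,298))]
for t,u,l in obs:
    g=np.array(t)+[87.2,-30.5]
    a=proj(d,[*g,208.5])[0];b=proj(d,[*g,100.5])[0]
    print("pred",a,b,b-a,"obs",np.round(sh(*u),2),np.round(sh(*l),2))
    A=atz(d,sh(*u),205);B=atz(d,sh(*l),97);print("  off",(A[:2]-g).round(2),(B[:2]-g).round(2))
E
```

```text
pred [269.96246881 169.58226382] [273.07922778 175.72640265] [3.11675896 6.14413882] obs [269.7  169.47] [272.64 175.31]
  off [1.06 1.27] [2.15 1.96]
pred [269.40805959 169.92839227] [272.56537503 176.0480163 ] [3.15731543 6.11962404] obs [268.86 169.53] [271.86 175.7 ]
  off [2.02 2.23] [1.89 2.9 ]
pred [268.83647613 170.24154243] [272.03554936 176.33895693] [3.19907322 6.0974145 ] obs [268.42 169.92] [271.64 176.09]
  off [1.77 1.81] [1.55 1.8 ]
```

The ring spacing in the pictures matches an upright door: (3.05, 6.05) px observed against (3.15, 6.12) predicted. Next I'll feel for the pins with light touches.

```bash
cat > probe.py <<'E'
from bench import robot
from h import *
ex=np.array([.969,-.2476]);ey=np.array([.2476,.969])
def probe(p,zt=180.0,z0=187.5,f=2.5,v=15):
    robot.move_linear([*p,z0],speed=25)
    h=robot.move_linear([*p,zt],speed=v,f_stop=f)
    t=robot.current_tcp_pos();F=robot.current_contact_force();M=robot.current_ft_torque()
    return h,t,F,M
E
python3 - <<'E'
from probe import *
c=np.array([505.8,171.0])
robot.move_linear([*(c-ex*8),195],speed=60)
robot.move_linear([*c,190],speed=30)
print(robot.current_contact_force(),robot.current_ft_torque())
h,t,F,M=probe(c)
print(h,t,F,M,robot.current_t())
E
```

```text
[-0.21465187  0.35433935 -3.63734594] [ 0.04719399  0.0426606  -0.03558456]
False [505.82168685 171.00092038 179.98702911] [-0.11623371  0.63775258 -4.20513123] [ 0.05039422  0.02465792 -0.00940677] 15.2167
```

```bash
python3 - <<'E'
from probe import *
c=np.array([505.8,171.0])
for z in (177,174,171,168,166):
    h=robot.move_linear([*c,z],speed=12,f_stop=3)
    print(z,h,robot.current_tcp_pos().round(2),robot.current_contact_force().round(2),robot.current_ft_torque().round(3))
    if h: break
d=robot.get_image("top");crop(d["img"],262,155,30,30,25,"pics/i1.png");print(robot.current_t())
E
```

```text
177 False [505.73 171.   176.9 ] [-0.1  -0.06 -3.45] [0.086 0.003 0.004]
174 False [505.7  170.99 173.88] [ 0.63 -0.12 -2.93] [ 0.068  0.004 -0.031]
171 False [505.72 171.01 170.88] [ 0.53 -0.43 -3.38] [ 0.025  0.007 -0.059]
168 False [505.82 171.   167.95] [ 0.04 -0.21 -3.05] [ 0.07  -0.012 -0.035]
166 True [505.21 171.34 167.14] [-0.82 -0.51  3.92] [ 0.047  0.142 -0.073]
17.075
```

View pics/i1.png

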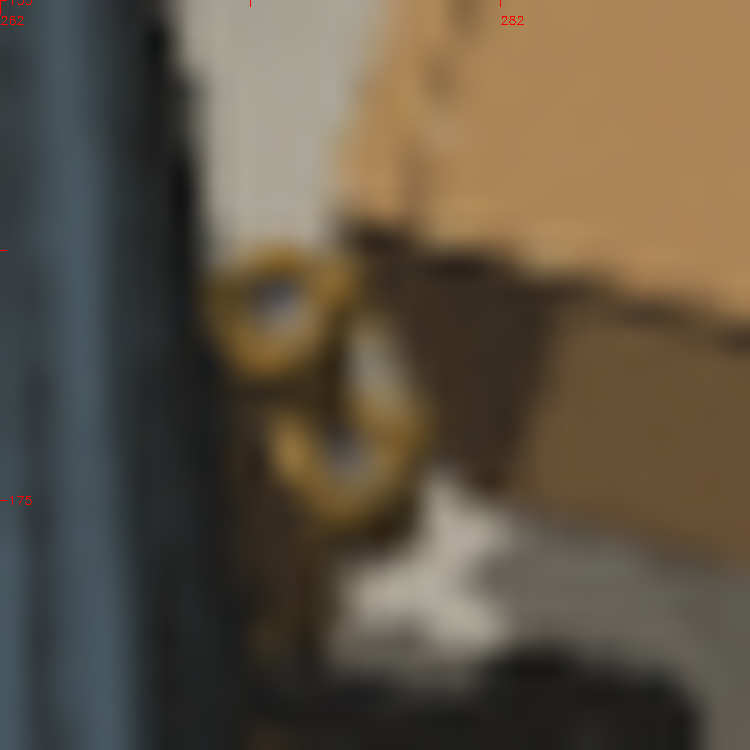

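The door dropped straight over both pins and came to rest on the shoulders at TCP z 167.1 with about 8 N. The crop shows steel pin tips inside both rings, at (273.0,167.1) and (275.7,173.2). Next I'll release and look.

```bash
python3 - <<'E'
from probe import *
t=robot.current_tcp_pos()
robot.move_linear([505.6,171.1,168.0],speed=10)
print(robot.current_contact_force())
robot.move_gripper(0.5)
robot.sleep(.2)
robot.move_linear([505.6,171.1,262],speed=120)
d=robot.get_image("top");cv2.imwrite("pics/t5.png",d["img"]);crop(d["img"],230,140,90,70,8,"pics/j1.png")
d=robot.get_image("scene");crop(d["img"],300,120,110,100,6,"pics/j2.png");print(robot.current_t(),robot.current_qpos())
E
```

```text
[-0.37309692  0.62856725 -0.62335971]
19.4083 [1.16800392e-01 1.97069483e-01 1.46171862e+00 5.54641634e-04
 1.48822712e+00 1.93775121e+00]
```

View pics/j1.png

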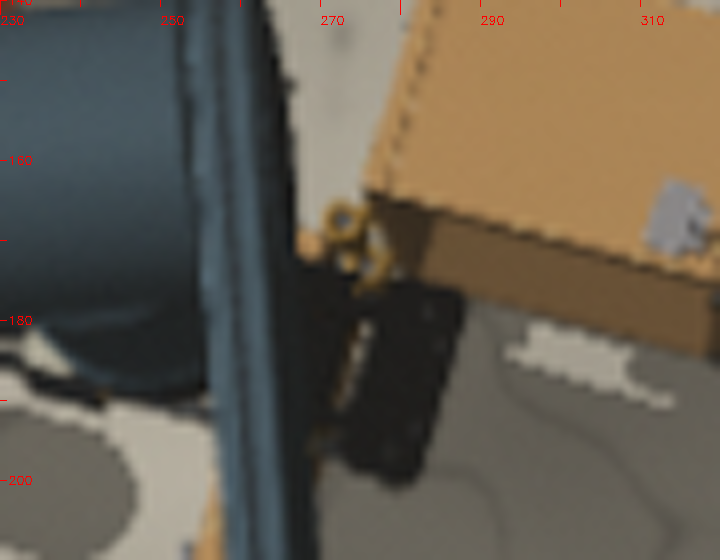

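View pics/j2.png

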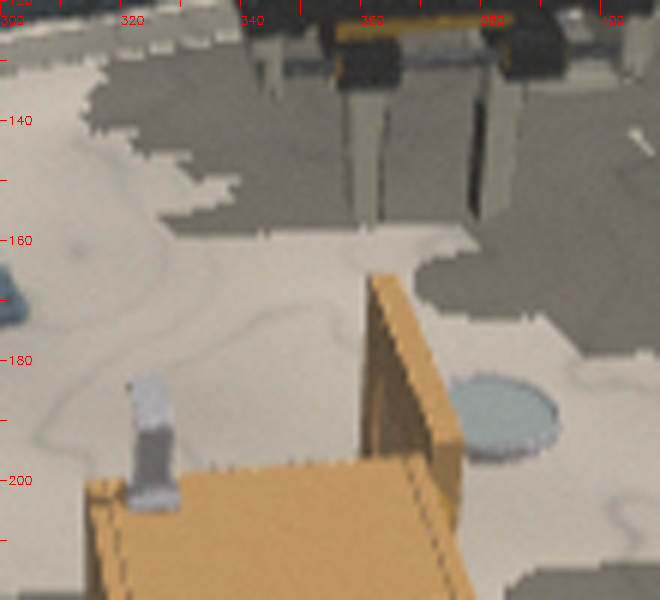

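The door hangs on the pins and stands open, with its top rail running from scene (363,167) to (374,193). Next I'll swing it shut.

```bash
cat > sw.py <<'E'
from probe import *
O=np.array([630.54,39.32]); H=np.array([-61.3,90.4]); yaw=-.2502
def W(c): return O+c[0]*ex+c[1]*ey
def pt(phi,d,r=110):
    x,y=-16-d,-r; p=np.radians(phi)
    return W(H+np.array([x*np.cos(p)+y*np.sin(p),-x*np.sin(p)+y*np.cos(p)]))
E
python3 - <<'E'
from sw import *
robot.move_gripper(0.0)
robot.move_linear([*pt(90,45),262],speed=120)
robot.move_linear([*pt(90,45),188],speed=120)
print("start",robot.current_t(),robot.current_contact_force())
for phi in range(90,14,-8):
    d=9+11*(phi/90)
    h=robot.move_linear([*pt(phi,d),188],speed=60,f_stop=8)
    print(phi,h,robot.current_contact_force().round(1))
    if h: break
d=robot.get_image("top");cv2.imwrite("pics/t6.png",d["img"]);crop(d["img"],250,130,110,90,7,"pics/k1.png")
d=robot.get_image("scene");crop(d["img"],290,120,110,100,6,"pics/k2.png");print(robot.current_t())
E
```

```text
start 21.6667 [-0.44652698 -0.0288481   0.69831463]
90 False [ 0.8  0.2 -0.4]
82 False [ 0.2  0.1 -0.1]
74 False [-0.8  0.1 -0. ]
66 False [ 0.2 -0.5  0. ]
58 False [-0.1 -0.5 -0. ]
50 False [0.2 0.3 0.1]
42 False [ 0.1 -0.3 -0.2]
34 False [-1.3  0.3  1.1]
26 False [-0.   0.4 -0.2]
18 False [ 0.6  0.7 -0.1]
26.2333
```

View pics/k1.png

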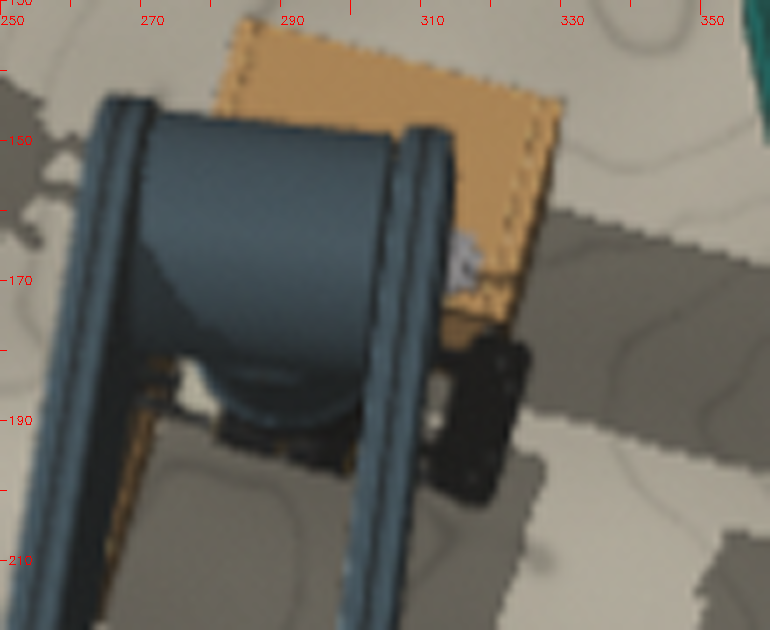

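View pics/k2.png

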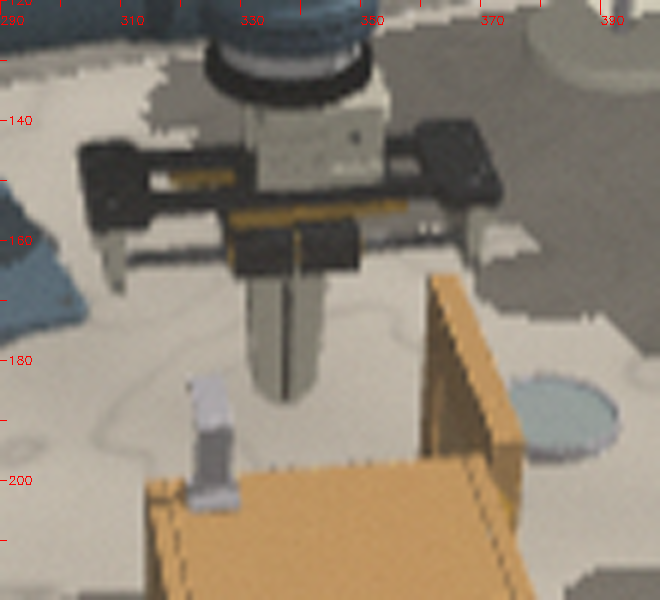

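```bash
python3 - <<'E'
from sw import *
t=robot.current_tcp_pos();S=robot.get_image("scene");T=robot.get_image("top")
print(t,proj(S,t),pt(18,11),pt(90,20))
print(robot.current_gripper_width())
# door predicted open: corners of top
for x,y in((-8,80),(8,80),(-8,-80),(8,-80)):
    rx,ry=x-8,y-92
    c=W(H+np.array([ry,-rx])); print((x,y),c,proj(S,[*c,204])[0].round(1),proj(T,[*c,204])[0].round(1))
E
```

```text
[511.58473411  63.71824015 187.92184762] [[336.38072203 191.07287858]] [511.86559207  63.58156743] [495.84694 204.21548]
0.004967137198795536
(-8, 80) [585.85694 160.57068] [377.8 193. ] [266.  166.9]
(8, 80) [581.89534 145.06668] [372.3 193.4] [270.6 168.1]
(-8, -80) [430.81694 200.18668] [366.2 164.3] [252.3 213.4]
(8, -80) [426.85534 184.68268] [361.3 164.6] [257.  214.7]
```

```bash
python3 - <<'E'
from sw import *
S=robot.get_image("scene")
print(proj(S,[[479.7,-252.3,269.2],[505.6,171.1,262],[496.4,175.2,203.1],[511.58,63.7,187.9],[511.58,63.7,200]]))
c=S["img"];crop(c,300,150,90,70,8,"pics/k3.png")
E
```

```text
[[223.87313422 184.93790968]
 [369.64852753 161.43612293]
 [368.39172635 176.49495886]
 [336.37429832 191.0794426 ]
 [336.42627866 187.68394951]]
```

View pics/k3.png

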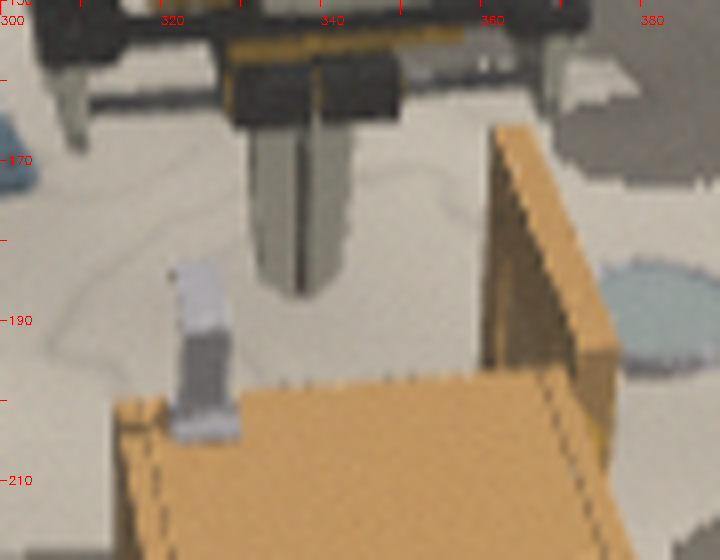

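View pics/t6.png

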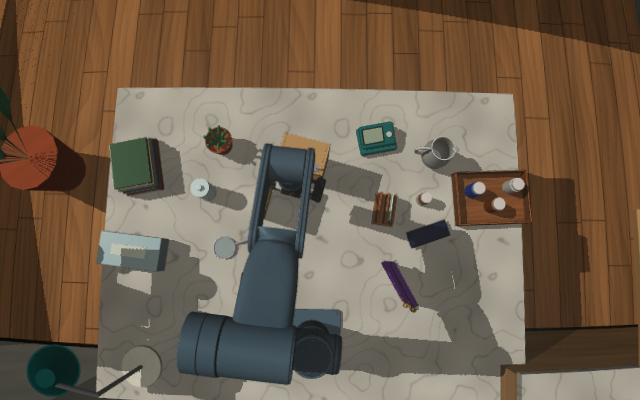

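The door hasn't moved. The fingertips draw about 4 px (about 13 mm) higher than the stated TCP in every scene view, so the tips passed just over the door's top edge. I'll repeat the swing lower, with the hand turned so its body clears the latch.

```bash
python3 - <<'E'
from sw import *
ori=[np.pi,0,-.2502+np.pi/2]
t=robot.current_tcp_pos()
robot.move_linear([t[0],t[1],270],speed=150)
robot.move_linear([*pt(90,45,92),270],ori,speed=150)
robot.move_linear([*pt(90,45,92),162],speed=120)
print("start",robot.current_t(),robot.current_contact_force())
for phi in range(90,55,-8):
    d=18-9*(phi/90)
    h=robot.move_linear([*pt(phi,d,92),162],speed=55,f_stop=8)
    print(phi,h,robot.current_contact_force().round(1))
    if h: break
d=robot.get_image("scene");crop(d["img"],290,120,110,100,6,"pics/l2.png");print(robot.current_t())
E
```

```text
start 29.85 [-0.43760518 -0.16633065 -0.2690853 ]
90 False [0.3 0.8 0.6]
82 False [-0.4  0.4  0.1]
74 False [-0.2 -0.9 -0. ]
66 False [ 0.3 -0.4  0.5]
58 False [-0.1  0.9  0.4]
32.225
```

View pics/l2.png

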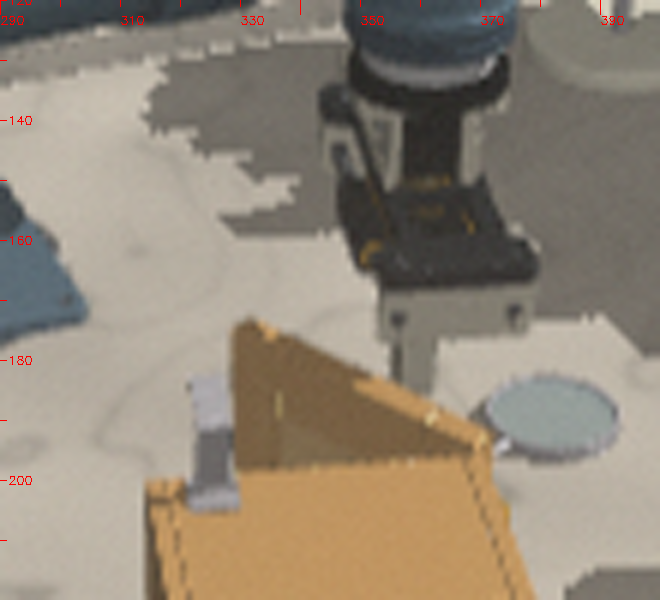

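The door now moves with the finger: its free edge is at scene (331,173), roughly half shut. I'll continue gently.

```bash
python3 - <<'E'
from sw import *
for phi in range(50,5,-8):
    d=18-9*(phi/90)
    h=robot.move_linear([*pt(phi,d,92),162],speed=45,f_stop=8)
    print(phi,h,robot.current_contact_force().round(1))
    if h: break
h=robot.move_linear([*pt(0,2,92),162],speed=20,f_stop=5)
print(h,robot.current_tcp_pos(),pt(0,17,92),robot.current_contact_force().round(1))
d=robot.get_image("scene");crop(d["img"],290,120,110,100,6,"pics/l3.png")
d=robot.get_image("top");crop(d["img"],250,130,110,90,7,"pics/l4.png");print(robot.current_t())
E
```

```text
50 False [-0.8  0.2  0.2]
42 False [-0.4  0.2  0.2]
34 False [-0.1  0.1 -0.5]
26 False [-1.   1.  -0.7]
18 False [-0.1  0.8 -0.6]
10 False [ 0.4 -0.5 -0.2]
True [542.47212123  62.91039422 161.30986237] [538.76714  61.11828] [-0.2  0.6  0.3]
35.925
```

View pics/l3.png

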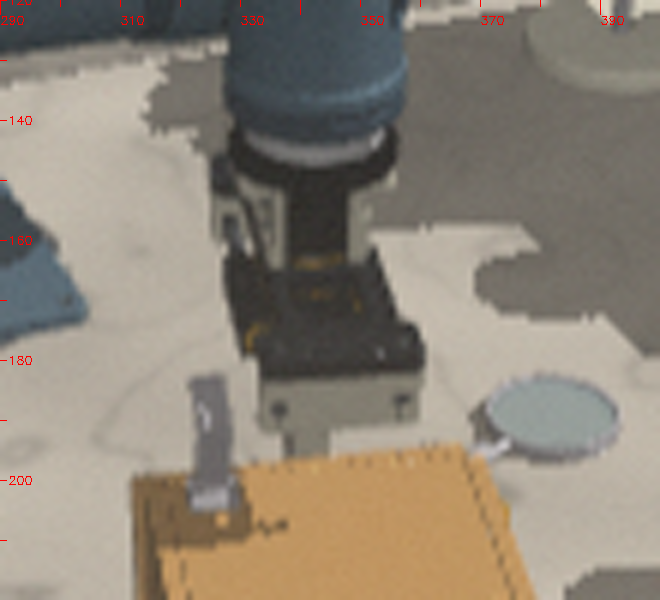

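View pics/l4.png

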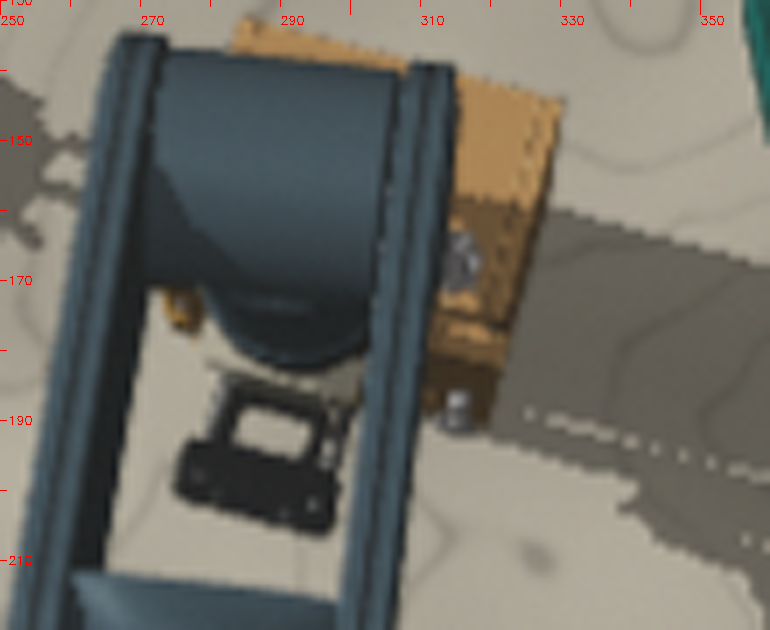

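The door is shut: the leaf lies along the front, with the knob at top (315,188). Next is the latch.

```bash
python3 - <<'E'
from sw import *
t=robot.current_tcp_pos()[:2]
robot.move_linear([*(t-15*ex),162],speed=60)
robot.move_linear([*(t-15*ex),310],speed=180)
robot.move_linear([*W((20,-50)),310],[np.pi,0,-.2502],speed=150)
print(robot.move_linear([*W((20,-50)),226],speed=80,f_stop=8),robot.current_tcp_pos())
d=robot.get_image("scene");crop(d["img"],290,120,110,100,6,"pics/n1.png")
d=robot.get_image("top");crop(d["img"],250,130,110,90,7,"pics/n2.png");print(robot.current_t())
E
```

```text
False [637.94622207 -14.16810337 226.72081019]
40.3167
```

View pics/n1.png

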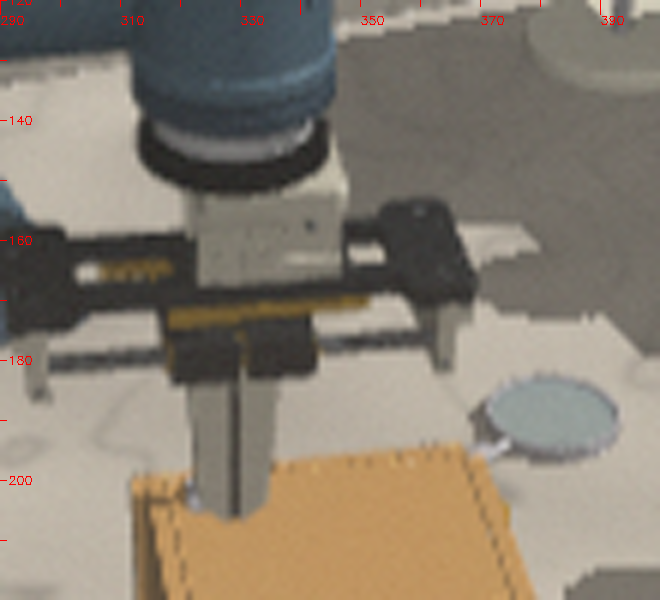

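View pics/n2.png

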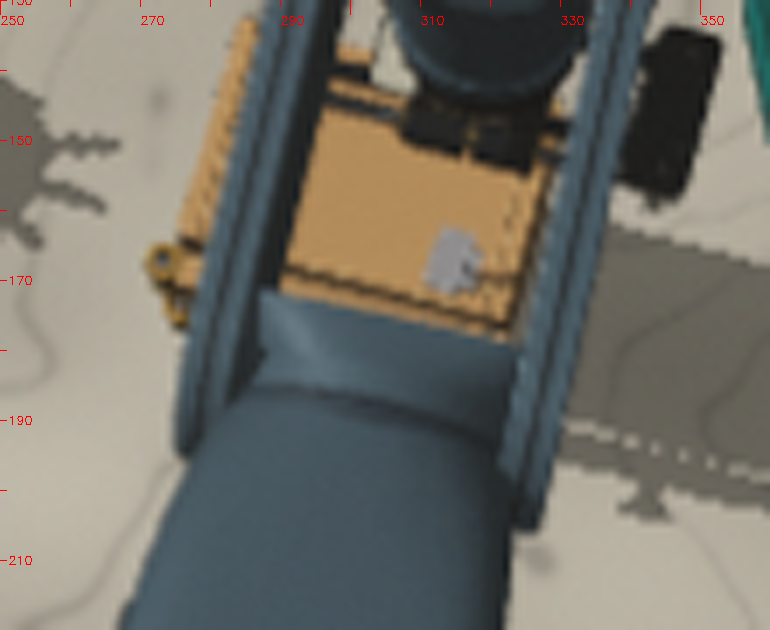

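The finger is behind the latch, with the fingertip at scene (329,206) and the latch at top (313,167). The leaf is parallel and close to the front. Now I'll push the latch forward.

```bash
python3 - <<'E'
from sw import *
print(robot.move_linear([*W((-52,-50)),226],speed=45,f_stop=10),robot.current_tcp_pos(),robot.current_contact_force())
robot.sleep(.4)
robot.move_linear([*W((-20,-50)),240],speed=100)
robot.move_linear([*W((-20,-50)),320],speed=180)
robot.move_linear([*W((-190,20)),320],speed=200)
robot.move_linear([*W((-240,150)),320],speed=200)
d=robot.get_image("scene");crop(d["img"],290,150,110,100,6,"pics/o1.png")
d=robot.get_image("top");crop(d["img"],250,130,110,90,7,"pics/o2.png");print(robot.current_t())
E
```

```text
False [567.93779618   3.66343309 225.90087569] [-0.39043495  0.02846157  0.1976563 ]
45.575
```

View pics/o1.png

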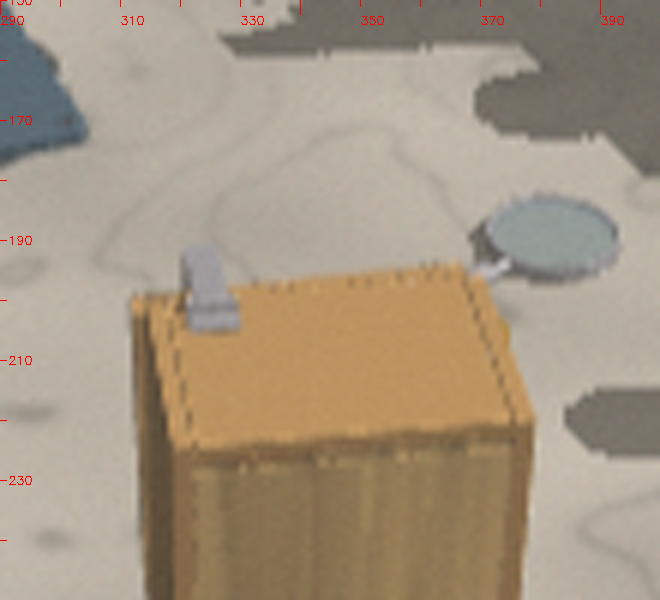

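View pics/o2.png

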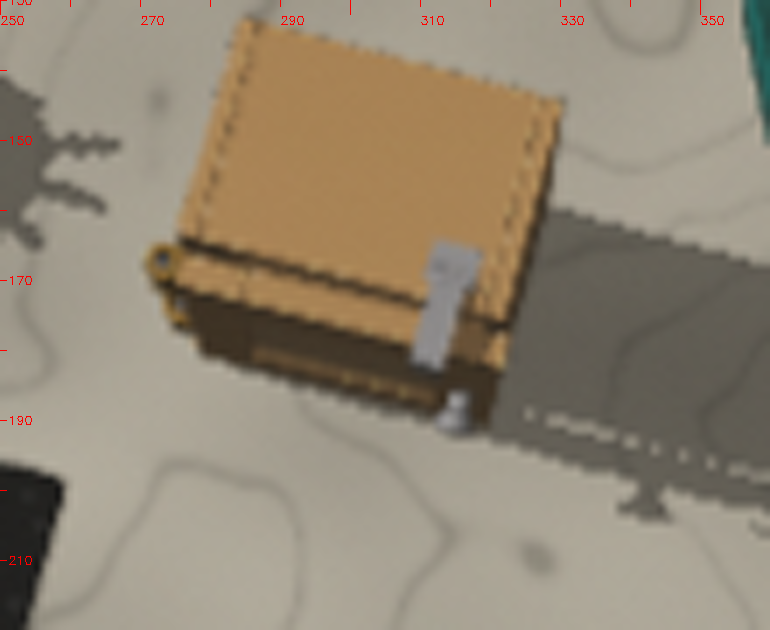

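The latch now lies across the door's top edge, from top (315,167) to (310,182). I'll check its angle, the door gap and the bystanders.

```bash
python3 - <<'E'
from sw import *
T=robot.get_image("top");S=robot.get_image("scene")
for th in(0,.12,.3,.6):
    c=np.array([-43-40*np.cos(th),-50]);p=[*W(c),216+40*np.sin(th)];print("latch end",th,proj(T,p)[0].round(1),proj(S,p)[0].round(1))
for fx in(-67,-77,-87):
    print("free edge outer top corner",fx,proj(T,[*W((fx-8,-80)),204])[0].round(1),proj(T,[*W((fx+8,-80)),204])[0].round(1))
a=cv2.imread("pics/top0.png");b=T["img"];cv2.imwrite("pics/z1.png",np.vstack([a[90:290,90:540],b[90:290,90:540]]))
crop(b,300,155,40,45,16,"pics/z2.png")
crop(S["img"],310,180,40,35,16,"pics/z3.png")
print(robot.current_contact_force())
E
```

```text
latch end 0 [310.8 181.3] [323.1 191.7]
latch end 0.12 [310.8 181. ] [323.1 190.4]
latch end 0.3 [310.9 180.2] [323.1 188.6]
latch end 0.6 [311.3 178. ] [323.3 186.5]
free edge outer top corner -67 [320.3 182. ] [321.5 177.4]
free edge outer top corner -77 [319.5 184.9] [320.8 180.3]
free edge outer top corner -87 [318.7 187.8] [320.  183.2]
[0.51882853 1.34716121 0.37164855]
```

View pics/z1.png

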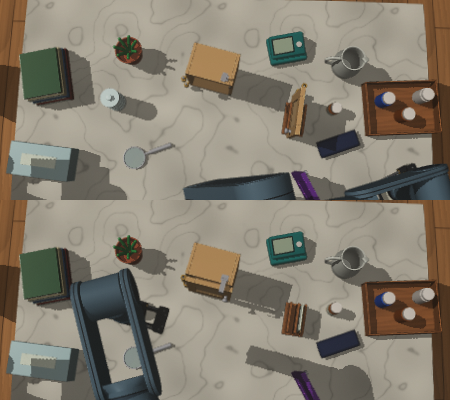

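View pics/z2.png

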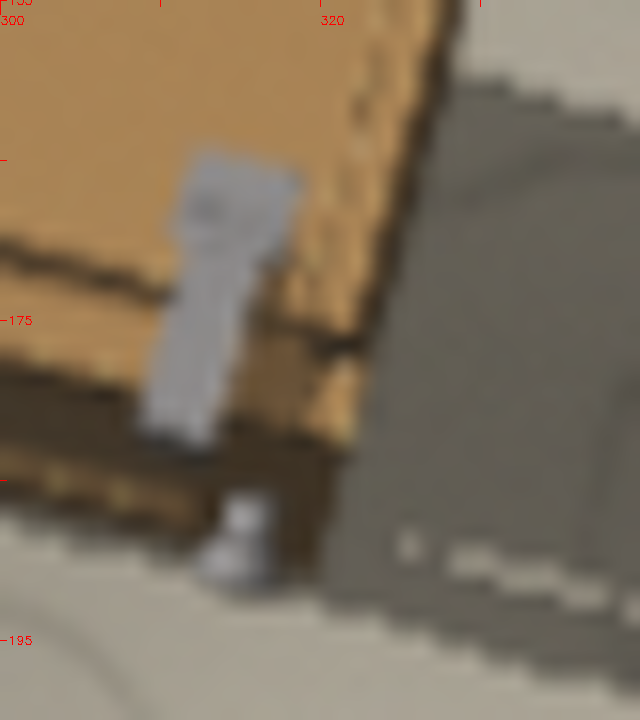

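View pics/z3.png

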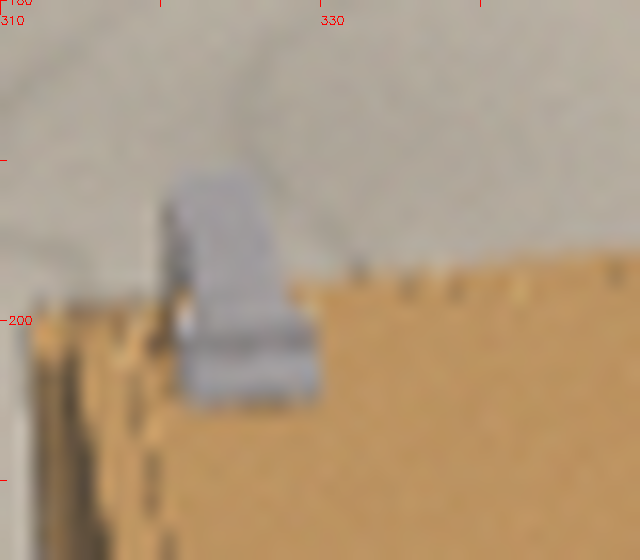

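The door's free-edge corner is at (321.4,182.3), where the shut pose predicts (320.3,182.0). The bystanders haven't moved. The latch end fits 0 rad in the top view but could be up to about 0.15 rad in the scene view, so I'll nudge the strap lightly from above to make sure it's down.

```bash
python3 - <<'E'
from sw import *
robot.move_linear([*W((-190,20)),320],speed=220)
robot.move_linear([*W((-70,-50)),320],speed=220)
robot.move_linear([*W((-70,-50)),235],speed=120,f_stop=6)
print(robot.move_linear([*W((-70,-50)),204],speed=20,f_stop=3.5),robot.current_tcp_pos(),robot.current_contact_force(),robot.current_t())
robot.move_linear([*W((-70,-50)),320],speed=150)
robot.move_linear([*W((-190,20)),320],speed=220)
robot.move_linear([*W((-240,150)),320],speed=220)
T=robot.get_image("top");S=robot.get_image("scene")
crop(T["img"],300,155,40,45,16,"pics/y2.png")
crop(S["img"],310,180,40,35,16,"pics/y3.png");print(robot.current_t())
E
```

```text
False [550.40112161   8.18057763 204.13254832] [-0.34996811 -0.32426624 -0.47194613] 49.8
52.3917
```

View pics/y3.png

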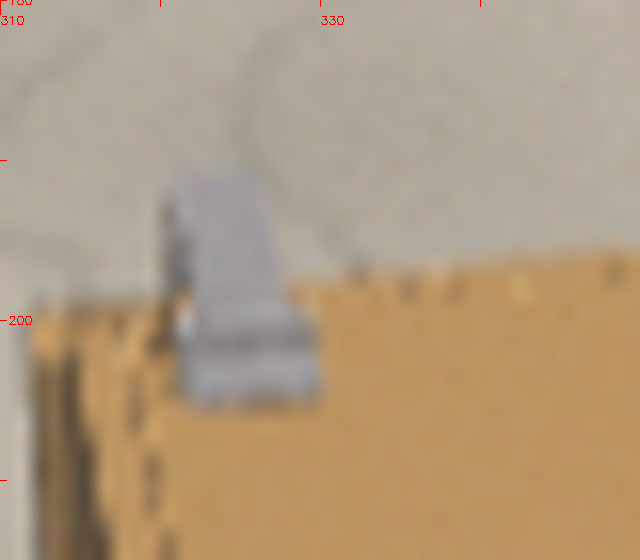

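View pics/y2.png

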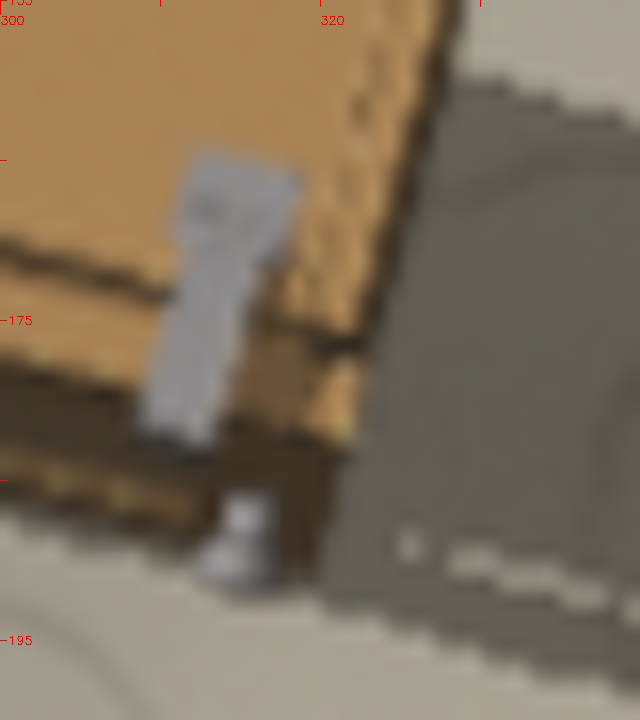

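There was no touch down to a real tip height of about 217, which already suggests the strap is level. I have time for one slightly lower nudge to settle it.

```bash
python3 - <<'E'
from sw import *
robot.move_linear([*W((-190,20)),290],speed=250)
robot.move_linear([*W((-70,-50)),270],speed=250)
robot.move_linear([*W((-70,-50)),208],speed=120,f_stop=6)
print(robot.move_linear([*W((-70,-50)),197],speed=15,f_stop=3),robot.current_tcp_pos(),robot.current_contact_force(),robot.current_t())
robot.move_linear([*W((-70,-50)),280],speed=150)
robot.move_linear([*W((-190,20)),300],speed=250)
robot.move_linear([*W((-220,80)),310],speed=250)
T=robot.get_image("top");S=robot.get_image("scene")
crop(T["img"],260,130,80,70,8,"pics/x2.png")
crop(S["img"],310,180,40,35,16,"pics/x3.png");print(robot.current_t())
E
```

```text
True [550.25722191   8.15952166 198.60239244] [-0.90027563 -0.15778028  5.03658396] 55.1
57.0333
```

View pics/x2.png

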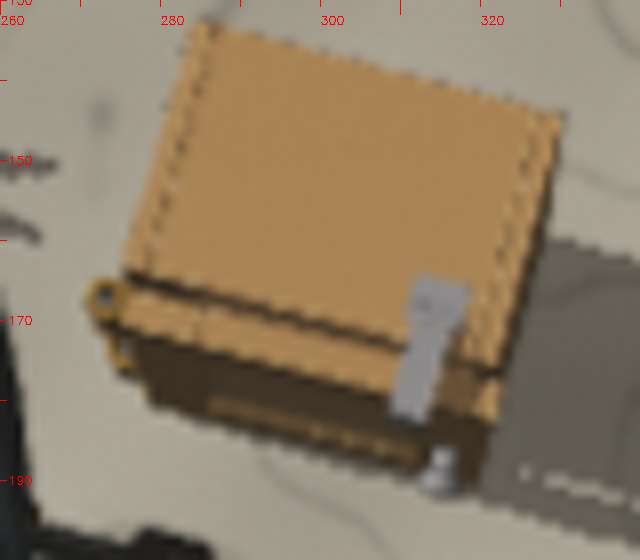

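View pics/x3.png

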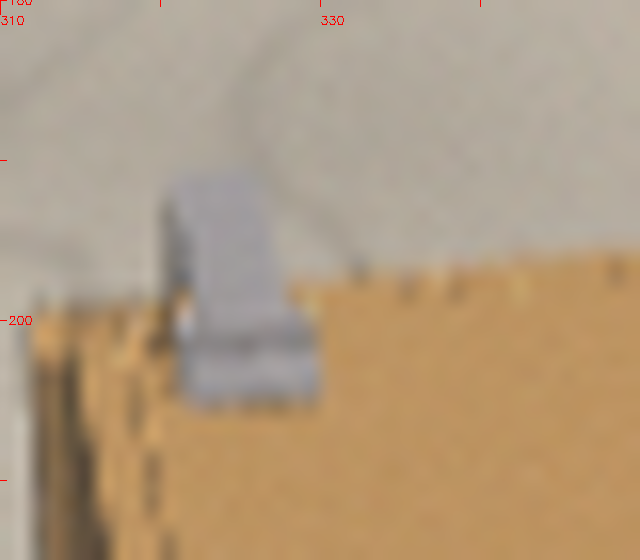

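The nudge met a hard stop at about 5 N and the strap did not move in the picture, so the latch is fully shut. The arm is clear, so I'm handing in.

```bash
python3 -c "
from bench import robot
robot.sleep(.2);print(robot.current_contact_force(),robot.current_t());robot.hand_in()"
```

```text
[ 0.090617    0.20426357 -0.05868955] 57.2333
the job is handed in; nothing more can be done
```

I hung the beech door on its pins, swung it shut and flipped the latch over its top edge, and handed in at 57 s of the 72 s allowed. No verdict was reported.

- **Hanging:** I lifted the door from the rack by its top rail. Both sockets went over the pins on the first feel, with no contact on the way down. The door came to rest on the shoulders at about 8 N, at the expected height to within 1.5 mm, and still stood open when I released it.
- **Shutting:** The first swing missed. The fingertips draw about 13 mm higher in the pictures than the stated tool point, so they passed just over the door without moving it. A second, lower swing shut it gently, and the push stopped at the 5 N limit.
- **Latch:** I pushed it over from behind and it fell shut. The two cameras disagreed slightly on its angle: the top view fitted 0 rad, while the scene view could have meant up to about 0.15 rad. A light press on the strap met a firm stop at about 5 N and it did not move, so I take it as fully shut.
- **Last checks:** The free edge is within about 1 px of the shut position. A pin shows inside the upper ring, the bystanders are where they started, and the arm is clear with about 0 N on the tool. I did not measure the socket heights again after closing the door.

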